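# Press home the arc of rivets round a housing rim

## Task

The six rubber-capped push rivets near the rim of the round aluminium housing are still standing up. With the shut fingertips, follow their row round the rim, starting at the end beside the square steel block and finishing at the end beside the round bush, and press each one fully home in turn with light pressure, without leaning hard on it. Do not pull any rivet out, and leave the block, the bush and everything else on the table where they are.

Things in the scene. Friction and masses are not known exactly. Their poses are not given: they have to be found in the camera images.
- housing_top (a point): centre of the flat top of a round aluminium housing (270 mm across, 50 mm high, fixed to the table), at the height of its top surface. A steel carrying handle, 94 mm long and 31 mm high, is fixed across its middle. On a circle of radius 110 mm: six black push rivets, 43 mm apart, still standing up, tops 18 mm above the housing; opposite them six flat steel socket screws, 3 mm high, which are finished.
- rivet0 (a joint): how far standing rivet 0 has been pushed in, m: 0 = standing (underside of its flange 9 mm above the housing's top; it may start up to 1 mm in), 0.009 = fully home, its flange lying on the housing (hard stop); negative = pulled out. It slides straight down against about 3 N of friction and stays where it is left.
- rivet0_head (a point): top of standing rivet 0 (0 to 5 along the arc; either 0 or 5 is beside the square block). Black flange 20 mm across, 3 mm thick, with a rubber cap 16 mm across, 6 mm high. Point 18 mm above the housing when standing, 9 mm when home and let go. The cap springs, 2.5 N per mm, at most 5 mm: to drive the rivet home the fingertips go down to 5 to 7.5 mm above the housing.
- rivet1 (a joint): how far standing rivet 1 has been pushed in, m: 0 = standing (underside of its flange 9 mm above the housing's top; it may start up to 1 mm in), 0.009 = fully home, its flange lying on the housing (hard stop); negative = pulled out. It slides straight down against about 3 N of friction and stays where it is left.
- rivet1_head (a point): top of standing rivet 1 (0 to 5 along the arc; either 0 or 5 is beside the square block). Black flange 20 mm across, 3 mm thick, with a rubber cap 16 mm across, 6 mm high. Point 18 mm above the housing when standing, 9 mm when home and let go. The cap springs, 2.5 N per mm, at most 5 mm: to drive the rivet home the fingertips go down to 5 to 7.5 mm above the housing.
- rivet2 (a joint): how far standing rivet 2 has been pushed in, m: 0 = standing (underside of its flange 9 mm above the housing's top; it may start up to 1 mm in), 0.009 = fully home, its flange lying on the housing (hard stop); negative = pulled out. It slides straight down against about 3 N of friction and stays where it is left.
- rivet2_head (a point): top of standing rivet 2 (0 to 5 along the arc; either 0 or 5 is beside the square block). Black flange 20 mm across, 3 mm thick, with a rubber cap 16 mm across, 6 mm high. Point 18 mm above the housing when standing, 9 mm when home and let go. The cap springs, 2.5 N per mm, at most 5 mm: to drive the rivet home the fingertips go down to 5 to 7.5 mm above the housing.
- rivet3 (a joint): how far standing rivet 3 has been pushed in, m: 0 = standing (underside of its flange 9 mm above the housing's top; it may start up to 1 mm in), 0.009 = fully home, its flange lying on the housing (hard stop); negative = pulled out. It slides straight down against about 3 N of friction and stays where it is left.
- rivet3_head (a point): top of standing rivet 3 (0 to 5 along the arc; either 0 or 5 is beside the square block). Black flange 20 mm across, 3 mm thick, with a rubber cap 16 mm across, 6 mm high. Point 18 mm above the housing when standing, 9 mm when home and let go. The cap springs, 2.5 N per mm, at most 5 mm: to drive the rivet home the fingertips go down to 5 to 7.5 mm above the housing.
- rivet4 (a joint): how far standing rivet 4 has been pushed in, m: 0 = standing (underside of its flange 9 mm above the housing's top; it may start up to 1 mm in), 0.009 = fully home, its flange lying on the housing (hard stop); negative = pulled out. It slides straight down against about 3 N of friction and stays where it is left.
- rivet4_head (a point): top of standing rivet 4 (0 to 5 along the arc; either 0 or 5 is beside the square block). Black flange 20 mm across, 3 mm thick, with a rubber cap 16 mm across, 6 mm high. Point 18 mm above the housing when standing, 9 mm when home and let go. The cap springs, 2.5 N per mm, at most 5 mm: to drive the rivet home the fingertips go down to 5 to 7.5 mm above the housing.
- rivet5 (a joint): how far standing rivet 5 has been pushed in, m: 0 = standing (underside of its flange 9 mm above the housing's top; it may start up to 1 mm in), 0.009 = fully home, its flange lying on the housing (hard stop); negative = pulled out. It slides straight down against about 3 N of friction and stays where it is left.
- rivet5_head (a point): top of standing rivet 5 (0 to 5 along the arc; either 0 or 5 is beside the square block). Black flange 20 mm across, 3 mm thick, with a rubber cap 16 mm across, 6 mm high. Point 18 mm above the housing when standing, 9 mm when home and let go. The cap springs, 2.5 N per mm, at most 5 mm: to drive the rivet home the fingertips go down to 5 to 7.5 mm above the housing.
- square_block_mid (a point): centre of a loose square steel block, 30 x 30 mm and 24 mm high, that stands on the housing about 64 mm beyond one end of the row of standing rivets. Which end varies.
- round_bush_mid (a point): centre of a loose round steel bush (a short tube), 32 mm across and 24 mm high, with a 16 mm bore, that stands on the housing about 64 mm beyond the other end of the row.
- screwdriver: loose bystander: black-handled screwdriver lying on the table to the right of the housing; its origin is on its underside at mid-length
- jar: loose bystander: amber glass jar with a steel lid, 52 mm across and 65 mm high, left of the housing; origin at the centre of its foot
- carton: loose bystander: brown cardboard carton 120 x 90 x 35 mm left of the housing; origin at the centre of its underside
- wrench: loose bystander: steel wrench lying on the table right of the housing
- spool: loose bystander: grey plastic spool 60 mm across and 42 mm high, standing to the right of the housing, nearer the robot; origin at the centre of its foot
There are look-alikes about, which are no part of the job. What is shaped like the part that bears square_block_mid but orange or turquoise is not meant.

How it is judged:
On the way, in this order (a step that is already met when the one before it is completed fails the run):
1. the first standing rivet, counted from the end beside the square block, is pressed home (flange within 2 mm of the housing) (((horizontal distance between square_block_mid and rivet0_head below 0.09 m and value of joint rivet0 above 0.007 m) or (horizontal distance between square_block_mid and rivet5_head below 0.09 m and value of joint rivet5 above 0.007 m))), for 0.1 s.
2. the second standing rivet, counted from the end beside the square block, is pressed home (flange within 2 mm of the housing) (((horizontal distance between square_block_mid and rivet0_head below 0.09 m and value of joint rivet1 above 0.007 m) or (horizontal distance between square_block_mid and rivet5_head below 0.09 m and value of joint rivet4 above 0.007 m))), for 0.1 s.
3. the third standing rivet, counted from the end beside the square block, is pressed home (flange within 2 mm of the housing) (((horizontal distance between square_block_mid and rivet0_head below 0.09 m and value of joint rivet2 above 0.007 m) or (horizontal distance between square_block_mid and rivet5_head below 0.09 m and value of joint rivet3 above 0.007 m))), for 0.1 s.
4. the fourth standing rivet, counted from the end beside the square block, is pressed home (flange within 2 mm of the housing) (((horizontal distance between square_block_mid and rivet0_head below 0.09 m and value of joint rivet3 above 0.007 m) or (horizontal distance between square_block_mid and rivet5_head below 0.09 m and value of joint rivet2 above 0.007 m))), for 0.1 s.
5. the fifth standing rivet, counted from the end beside the square block, is pressed home (flange within 2 mm of the housing) (((horizontal distance between square_block_mid and rivet0_head below 0.09 m and value of joint rivet4 above 0.007 m) or (horizontal distance between square_block_mid and rivet5_head below 0.09 m and value of joint rivet1 above 0.007 m))), for 0.1 s.
6. the last standing rivet, counted from the end beside the square block, is pressed home (flange within 2 mm of the housing) (((horizontal distance between square_block_mid and rivet0_head below 0.09 m and value of joint rivet5 above 0.007 m) or (horizontal distance between square_block_mid and rivet5_head below 0.09 m and value of joint rivet0 above 0.007 m))), for 0.1 s.
At the end, for the whole second after the job is handed in: all six rivets are pushed in by more than 7 mm of their 9 mm; the block and the bush are within 10 mm of where they started and every other loose thing within 30 mm (value of joint each of rivet0, rivet1, rivet2, rivet3, rivet4, rivet5 above 0.007 m and distance of each of square_block_mid, round_bush_mid from where it was at the start of the episode below 0.01 m and distance of each of screwdriver, jar, carton, wrench, spool from where it was at the start of the episode below 0.03 m); the robot touches nothing.
It fails at once if a rivet is pulled out (by more than 2 mm) (value of joint any of rivet0, rivet1, rivet2, rivet3, rivet4, rivet5 below -0.002 m).
It fails at once if the robot leans on a rivet with more than 40 N (contact force between any of the arm, the fingers and rivet0 above 40 N or contact force between any of the arm, the fingers and rivet1 above 40 N or contact force between any of the arm, the fingers and rivet2 above 40 N or contact force between any of the arm, the fingers and rivet3 above 40 N or contact force between any of the arm, the fingers and rivet4 above 40 N or contact force between any of the arm, the fingers and rivet5 above 40 N).
It fails at once if the square block or the round bush is shoved, lifted or carried (more than 10 mm) (distance of any of square_block_mid, round_bush_mid from where it was at the start of the episode above 0.01 m).
It fails at once if another loose thing is moved or lifted by more than 30 mm (distance of any of screwdriver, jar, carton, wrench, spool from where it was at the start of the episode above 0.03 m).
It also fails if it takes over 48 s, if anything falls off the work surface, if the arm or the gripper's body presses on something with over 40 N, if the wrist force passes 120 N, or if a joint passes its speed limit or range.

## Robot

A 6-joint arm with a two-finger parallel gripper is mounted at the origin on the work surface. World frame = base frame: x ahead of the robot, y to its left, z up, the work surface at z = 0. Lengths are in m, angles in rad, forces in N, time in s.
With the tool pointing down it reaches from about 0.325 to 0.85 m from the base axis. Payload 15.5 kg.
Tool frame: the origin (TCP) lies at the very end of the fingers, on their centre line; the grasp point (between the pads) lies 19 mm behind it (env.tcp_to_grasp is the distance from the TCP to the grasp point, in m); z points along the fingers, y is the direction in which the jaws open and shut (so a half turn about z gives the same grasp; the last joint's range is limited). The gripper opens to 91 mm and grips with 3 to 60 N. Pads are 32 mm wide; open, the fingers measure 118 mm over their backs; the gripper's body (76 mm by 178 mm) begins 60 mm behind the grasp point.
Start: joints at [1.242, 0.494, 1.345, -0, 1.302, -0.096], TCP at [0.144, 0.608, 0.214] pointing down, gripper open.
Joint ranges: [-2.91, 2.91], [-0.82, 2.16], [0.22, 2.67], [-1.22, 4.37], [0.12, 2.79], [-3.08, 3.08]. Speed limits (rad/s): [1.89, 1.89, 2.57, 3.01, 3.01, 3.01].

## Interface

Orientations are given as a rotation vector (axis times angle).
In Python, from plant import env, eyes gives the robot as it stands. Calls block until the motion is done:
- env.move_pose(position, orientation): joint-space move of the TCP to a pose.
- env.line_to(position, ori=None, speed=0.15): straight line of the TCP; ori=None keeps the orientation; speed is the mean speed in m/s.
- env.move_j(angles): joint-space move.
- env.set_gripper(opening, effort=None): finger opening in m; effort is the grip in N (None keeps the last); returns when the fingers have stopped.
- env.wait(seconds).
- env.solve_ik(position, orientation): joint angles nearest the present ones, or None.
- env.observe(): the state.
- eyes.capture(name): name is "side" or "top"; returns the picture (384x512x3 uint8, red, green, blue); there is no depth.
- eyes.get_calibration(name): a dict with "camera_matrix" (3x3 intrinsics, pixels), "R" (3x3) and "t" (3): a world point X has camera coordinates R X + t. Camera axes: x right, y down, z forward; pixel columns grow to the right and rows downward; lengths in m; the calibration is good to about 2 mm. A picture is of the moment at which its call begins. get_calibration takes no time and is no camera call.
A pose or a line that the arm cannot do raises env.PlanningError and nothing moves.
- env.finish_job(): hands the job in, once; it reports no verdict.
The state is a dict: "t": time; "qpos": joint angles; "dq": joint speeds; "effort": joint torques, N m; "position": TCP position; "tcp_rot": TCP orientation; "contact_force": force on the tool from outside, world axes, zero at the start; "wrist_torque": the same for the moment, N m; "finger_gap": finger opening in m.
Only numpy, scipy, OpenCV 4.12 (cv2) and the standard library are available. Lean on these libraries where they do the work, as an engineer would, in place of code of your own. Each camera call takes 0.05 s, during which the arm holds its last target. There are 200 camera calls.

## Working session

There is one attempt and no reset: what is moved stays moved. The work goes in short steps, each a Python script; the robot and the scene stay as the last script left them, time stands still between calls to the robot, and variables do not carry over. Pictures are saved under pics/ and viewed, about 8 in all and at most 12, crops included, and the job is handed in when it is done.

```bash
mkdir -p pics; ls; python3 - <<'E'
from plant import env, eyes
import cv2
for n in("side","top"):
    cv2.imwrite(f"pics/{n}0.png",cv2.cvtColor(eyes.capture(n),cv2.COLOR_RGB2BGR))
    c=eyes.get_calibration(n);print(n,c)
print(env.observe())
E
```

```text
pics
side {'camera_matrix': array([[469.72241538,   0.        , 246.69762179],
       [  0.        , 469.72241538, 192.17317948],
       [  0.        ,   0.        ,   1.        ]]), 'R': array([[ 0.88024099, -0.4744393 ,  0.00911838],
       [-0.34204512, -0.64769089, -0.68080955],
       [ 0.3289087 ,  0.59615757, -0.73240372]]), 't': array([-0.45354896,  0.2132184 ,  1.23379943])}
top {'camera_matrix': array([[359.56170258,   0.        , 256.42488835],
       [  0.        , 359.56170258, 191.99572106],
       [  0.        ,   0.        ,   1.        ]]), 'R': array([[ 0.02350407, -0.99948695, -0.02175781],
       [-0.98168145, -0.0189583 , -0.18958405],
       [ 0.18907429,  0.02581523, -0.98162339]]), 't': array([0.00526665, 0.5039691 , 0.97676758])}
{'t': 0.1, 'qpos': array([ 1.24251636e+00,  4.94123705e-01,  1.34606001e+00, -2.35791918e-05,
        1.30250240e+00, -9.54938063e-02]), 'dq': array([-3.64634960e-04, -3.60252542e-05, -1.00892881e-04,  2.06964568e-04,
       -1.57521222e-03, -1.25689736e-03]), 'effort': array([ 2.29706733e-03, -8.80239558e+01, -3.82545161e+01,  7.04895915e-02,
        4.80882078e-02, -7.99703344e-05]), 'position': array([0.14407179, 0.60781881, 0.21339934]), 'tcp_rot': array([-3.64800631e-01, -3.12013090e+00,  1.68659099e-03]), 'contact_force': array([-0.20386484,  0.10269808, -0.19683308]), 'wrist_torque': array([-0.01965069, -0.00436539, -0.0141266 ]), 'finger_gap': 0.09093236224323335}
```

View pics/top0.png

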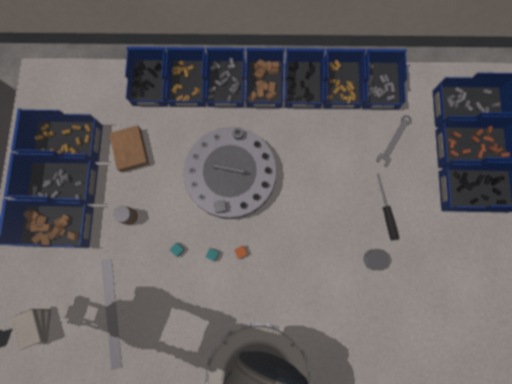

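View pics/side0.png

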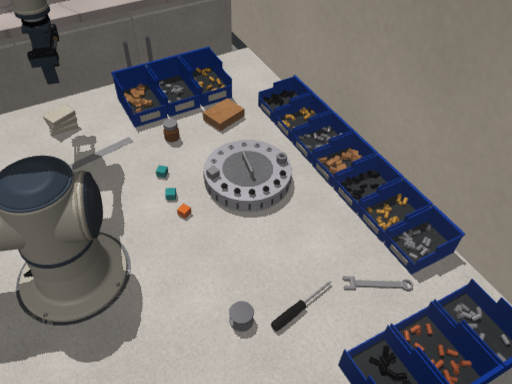

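The top view shows the housing at about (231,172), with black rivets on its right side. The grey square candidate is at (221,206) and the round bush at (239,133). The look-alikes are turquoise cubes at (177,249) and (212,254) and an orange one at (241,252), all on the table. In the side view the block is at (213,173) and the bush at (282,158). Next I'll take one close crop of both views to check this.

```bash
python3 - <<'E'
import cv2,numpy as np
t=cv2.imread("pics/top0.png")[120:225,175:285]; s=cv2.imread("pics/side0.png")[132:217,195:300]
t=cv2.resize(t,None,fx=5,fy=5,interpolation=cv2.INTER_CUBIC)
cv2.imwrite("pics/ct.png",t)
cv2.imwrite("pics/cs.png",cv2.resize(s,None,fx=7,fy=7,interpolation=cv2.INTER_CUBIC))
E
```

```text
(no output)
```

View pics/ct.png

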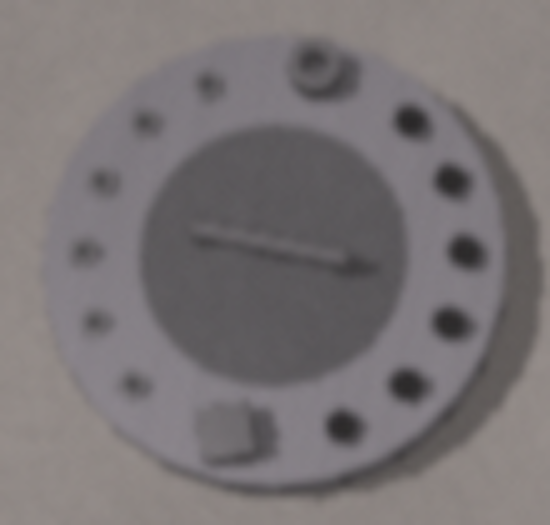

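View pics/cs.png

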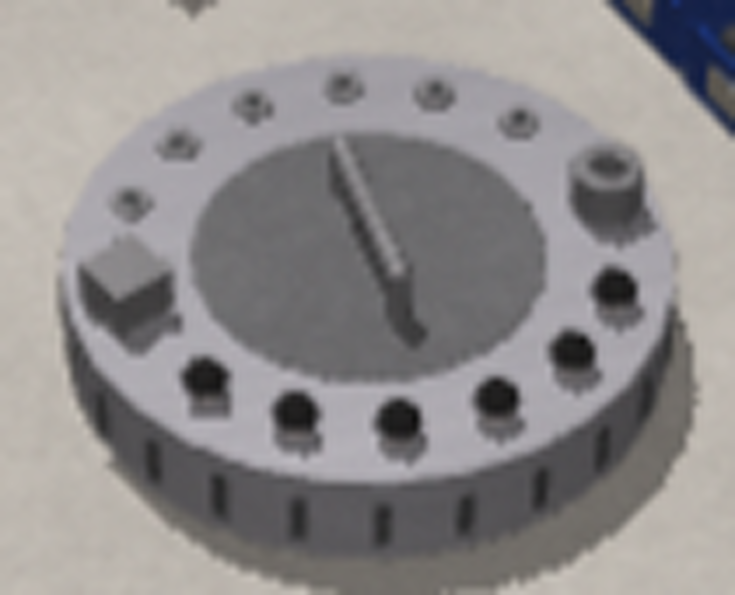

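The crop confirms the choice. The grey square block sits at the near end of the arc (crop (230,432)) and the bush at the far end (322,70), with six black rivets between them. Next I'll triangulate the rivets and fit the arc.

```bash
cat > vis.py <<'E'
import cv2,numpy as np
from scipy.optimize import least_squares
from plant import eyes
C={n:eyes.get_calibration(n) for n in("side","top")}
def proj(n,X):
    c=C[n]; p=(np.atleast_2d(X)@c["R"].T+c["t"])@c["camera_matrix"].T
    return p[:,:2]/p[:,2:]
def tri(u,v):
    def f(X): return np.r_[proj("side",X)[0]-u,proj("top",X)[0]-v]
    r=least_squares(f,[.5,.05,.06]); return r.x,np.abs(r.fun).max()
def blobs(n,seeds,r=4):
    g=cv2.imread(f"pics/{n}0.png",0).astype(float); out=[]
    for s in seeds:
        c=np.array(s,float)
        for _ in range(4):
            i=np.round(c).astype(int); y,x=np.mgrid[i[1]-r:i[1]+r+1,i[0]-r:i[0]+r+1]
            w=np.clip(78-g[y,x],0,None)
            c=np.array([(w*x).sum(),(w*y).sum()])/w.sum()
        out.append(c)
    return np.array(out)
E
cat > meas.py <<'E'
from vis import *
ct=np.array([(344,427),(408,386),(452,325),(465,252),(454,183),(412,122)])/5-.4+[175,120]
cs=np.array([(206,378),(297,412),(400,420),(498,398),(574,352),(615,288)])/7-.43+[195,132]
bt,bs=blobs("top",ct),blobs("side",cs)
print(np.abs(bt-ct).max(),np.abs(bs-cs).max())
P=[]
for a,b in zip(bs,bt):
    X,e=tri(a,b);P.append(X);print(X.round(4),"res px",e.round(2))
P=np.array(P); print("spacing",np.linalg.norm(np.diff(P[:,:2],axis=0),axis=1).round(4))
k=2*np.arcsin(21.5/110)
def M(p): a=p[3]+k*np.arange(6); return np.c_[p[0]+.11*np.cos(a),p[1]+.11*np.sin(a),np.full(6,p[2])]
best=None
for sg in (1,-1):
    k=sg*abs(k)
    for th in np.arange(0,6.28,.5):
        r=least_squares(lambda p:np.r_[(proj("side",M(p))-bs).ravel(),(proj("top",M(p))-bt).ravel()],[*P.mean(0),th])
        if best is None or r.cost<best[0]: best=(r.cost,r.x,M(r.x),np.abs(r.fun).max())
print("fit",best[1].round(4),"max px",best[3]);print(best[2].round(4))
print("fit-tri mm",((best[2]-P)*1000).round(1).tolist())
np.save("riv.npy",best[2]);np.save("ctr.npy",best[1])
for nm,a,b in(("block top",np.array((126,266))/7-.43+[195,132],np.array((224,430))/5-.4+[175,120]),("bush top",np.array((607,164))/7-.43+[195,132],np.array((317,66))/5-.4+[175,120])):
    X,e=tri(a,b);print(nm,X.round(4),e.round(2),"to ends",np.linalg.norm(best[2][[0,5],:2]-X[:2],axis=1).round(3))
E
python3 meas.py
```

```text
0.551414309484187 0.14606217616579897
[0.4655 0.0518 0.0574] res px 0.44
[0.4897 0.0162 0.0582] res px 0.44
[ 0.5259 -0.0074  0.0577] res px 0.44
[ 0.5678 -0.0154  0.0579] res px 0.46
[ 0.61   -0.0063  0.0569] res px 0.43
[0.6454 0.0178 0.0569] res px 0.41
spacing [0.0431 0.0432 0.0427 0.0432 0.0428]
fit [0.5668 0.0947 0.0575 3.5418] max px 0.5239396592892831
[[ 0.4655  0.0518  0.0575]
 [ 0.4897  0.0163  0.0575]
 [ 0.5257 -0.0073  0.0575]
 [ 0.5679 -0.0153  0.0575]
 [ 0.61   -0.0065  0.0575]
 [ 0.6455  0.0178  0.0575]]
fit-tri mm [[0.0, 0.0, 0.1], [0.0, 0.1, -0.7], [-0.2, 0.1, -0.3], [0.1, 0.1, -0.4], [-0.0, -0.2, 0.5], [0.1, -0.0, 0.6]]
block top [0.4603 0.1171 0.0693] 0.43 to ends [0.066 0.21 ]
bush top [0.6724 0.072  0.0739] 0.49 to ends [0.208 0.061]
```

The measurements are consistent: spacing is 42.7–43.2 mm, block and bush are 66 and 61 mm from the row ends, and heights are about 3 mm low. Index 0 is the block end. I'll approach with shut fingers and press the first rivet under force control.

```bash
cat > press.py <<'E'
import numpy as np,cv2
from plant import env,eyes
R=np.load("riv.npy")
def press(i,ztop=.050):
    x,y=R[i,:2]; env.line_to([x,y,.085],speed=.12); env.wait(.15)
    f0=env.observe()["contact_force"][2]; log=[]
    for h in (.019,.014,.010,.008,.007,.006,.005,.004):   # above housing
        env.line_to([x,y,ztop+h],speed=.03); env.wait(.1); o=env.observe()
        f=o["contact_force"][2]-f0; log.append((round((o["position"][2]-ztop)*1e3,1),round(f,1)))
        if f>7: break
    env.wait(.15)
    env.line_to([x,y,.085],speed=.1)
    print(i,log,"t",round(env.observe()["t"],2))
def snap(name): cv2.imwrite(f"pics/{name}.png",cv2.cvtColor(eyes.capture(name[:-1]),cv2.COLOR_RGB2BGR))
E
python3 - <<'E'
from press import *
env.set_gripper(0.0,10)
ori=env.observe()["tcp_rot"]; ori=np.array([ori[0],ori[1],0]); ori*=np.pi/np.linalg.norm(ori)
env.move_pose([*R[0,:2],.15],ori)
o=env.observe();print(o["t"],o["position"],o["qpos"].round(2),o["finger_gap"])
press(0); snap("side1")
im=cv2.imread("pics/side1.png")[90:230,170:320]
cv2.imwrite("pics/s1c.png",cv2.resize(im,None,fx=4,fy=4,interpolation=cv2.INTER_CUBIC))
E
```

```text
3.7667 [0.46567692 0.0524087  0.15007437] [-0.02  0.36  1.8   0.    0.98 -1.35] 0.0008115638581561314
0 [(np.float64(19.1), np.float64(-0.0)), (np.float64(14.0), np.float64(1.1)), (np.float64(10.0), np.float64(1.0)), (np.float64(8.0), np.float64(2.2)), (np.float64(7.1), np.float64(4.7)), (np.float64(6.1), np.float64(7.0)), (np.float64(5.2), np.float64(9.9))] t 8.19
```

View pics/s1c.png

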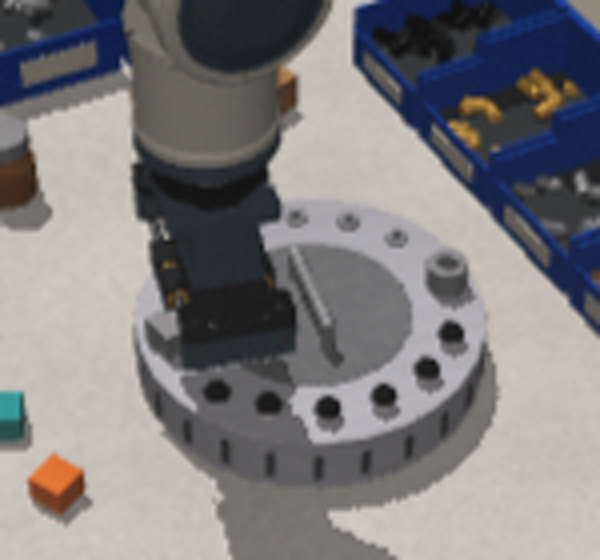

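Rivet 0's force curve is as expected: it slides at low force, then rises 2.5 N/mm below 8 mm with a 9.9 N peak, so it is on its stop. The picture shows the gripper above the first rivet (crop (218,390)), with the block and the others undisturbed. I'll press the rest.

```bash
python3 - <<'E'
from press import *
np.set_printoptions(legacy="1.25")
for i in range(1,6): press(i)
o=env.observe(); p=o["position"]
env.line_to([p[0],p[1],.16],speed=.15)
env.move_pose([.144,.608,.214],o["tcp_rot"])
snap("side2"); snap("top2"); print(env.observe()["t"])
a=cv2.imread("pics/side2.png")[132:217,195:300]; b=cv2.imread("pics/top2.png")[120:225,175:285]
r=lambda m:cv2.resize(m,(400,400*m.shape[0]//m.shape[1]),interpolation=cv2.INTER_CUBIC)
a,b=r(a),r(b); c=np.zeros((400,800,3),np.uint8); c[:a.shape[0],:400]=a; c[:b.shape[0],400:]=b
cv2.imwrite("pics/fin.png",c)
for n,(sl) in (("side",None),("top",None)):
    d=cv2.absdiff(cv2.imread(f"pics/{n}0.png"),cv2.imread(f"pics/{n}2.png")).max(2)>40
    k,_,s,cc=cv2.connectedComponentsWithStats(d.astype(np.uint8))
    print(n,[(tuple(cc[j].round().astype(int)),s[j,4]) for j in range(1,k) if s[j,4]>5])
E
```

```text
1 [(19.1, 0.1), (14.0, 2.5), (10.0, 2.0), (8.0, 3.3), (7.0, 5.0), (6.1, 6.7), (5.2, 10.1)] t 12.48
2 [(19.1, 1.3), (14.0, 1.7), (9.9, 1.1), (8.0, 2.8), (7.0, 5.1), (6.2, 7.5)] t 16.37
3 [(19.1, -1.1), (14.0, 1.8), (10.0, 0.8), (8.0, 2.2), (7.1, 4.9), (6.2, 5.9), (5.3, 9.4)] t 20.61
4 [(19.2, -0.8), (14.1, 1.4), (9.9, 1.0), (8.0, 3.3), (7.1, 5.3), (6.2, 6.8), (5.3, 8.4)] t 24.85
5 [(19.2, 0.9), (14.1, 1.6), (9.9, 2.1), (8.0, 3.8), (7.1, 5.9), (6.2, 7.9)] t 28.73
32.225
side [((57, 47), 25), ((58, 57), 9), ((51, 76), 147), ((80, 137), 21), ((72, 144), 6), ((84, 148), 60), ((95, 150), 17), ((73, 155), 16), ((73, 166), 10), ((282, 171), 16), ((281, 176), 8), ((284, 178), 6), ((276, 180), 17), ((224, 186), 31), ((277, 185), 14), ((266, 187), 14), ((237, 189), 16), ((251, 190), 15), ((265, 192), 19), ((238, 194), 13), ((252, 195), 17)]
top [((69, 309), 9), ((91, 314), 84), ((5, 337), 147)]
```

View pics/fin.png

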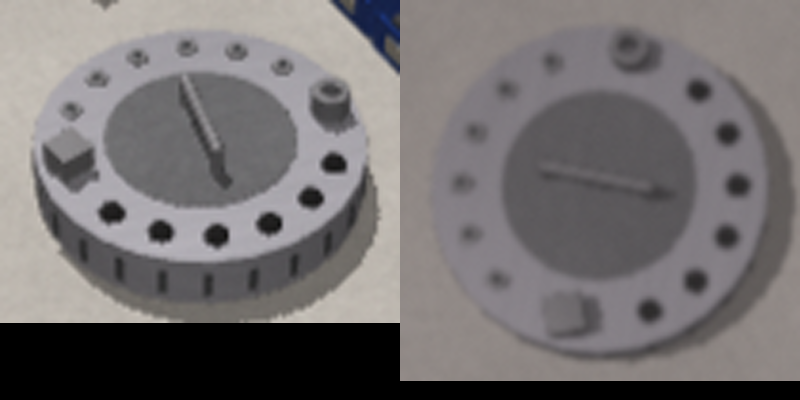

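In both views all six rivets now lie flush with no gap shadow, for example at (112,212) and (334,163) in the side half. Apart from the gripper and its shadow, only the rivets changed between the pictures.

```bash
python3 -c "
from plant import env
env.finish_job()"
```

```text
the job is handed in; nothing more can be done
```

I pressed all six rivets home with the shut fingertips, in order from the end beside the square steel block to the end beside the round bush. The job was handed in at about 32 s on the robot's clock, with the arm clear of everything. No verdict was reported.

**Force:** each rivet slid at about 1–2.5 N. From about 8 mm above the housing the force rose at roughly the cap's 2.5 N/mm, as expected once a flange is on its stop. The highest reading was 10 N, against the 40 N limit.

**Final pictures:** both views show all six flanges flat on the housing. Comparing before and after, only the rivets, the gripper and its shadow changed, so the block, bush and loose items stayed put.

**Disagreement:** the heights I measured from the cameras came out about 3–5 mm low: 69 mm for the top of the block against the stated 74 mm. I used the stated 50 mm housing height instead, and the force readings agreed with it.

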